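# Clear the bandsaw bench: empty the scoop, put scoop and push block on their spots

### The job

Clear up the bandsaw bench: empty all six wooden plugs out of the metal scoop into the plywood tray, and leave the empty scoop standing inside the wider white outline painted on the bench and the push block lying inside the long narrow one. Either may lie either way round, but they must stand flat on their bases, inside and lined up with the outline, and be set down rather than dropped. Leave the glue bottle, the tin and the wood offcut where they are.

Things in the scene. Friction and masses are not known exactly. Their poses are not given: they have to be found in the camera images.
- push_block: Wooden bandsaw push block: pale flat base 190 x 64 x 18 mm with an upright dark handle along its middle, 26 mm wide, from x = -65 to +45 mm and up to 82 mm above the bench (a lower 43 mm step runs on to x = +70 mm). Origin: centre of the base's underside; x along its length, z up.
- scoop: Metal bench scoop, 150 (x) x 104 (y) mm: 3 mm flat floor, back wall (-x) 50 mm high, open front (+x), side walls 46 mm high falling to 22 mm in front. A dark wooden bar handle runs lengthwise above it, 24 mm wide and tall, x = -75 to +40 mm, z = 85 to 109 mm, joined to the back wall. Loosely holds six plugs. Origin: centre of its underside; z up.
- scoop_grip (a point): Centre of the scoop's handle above its balance point, at (-15, 0, 97) mm in the scoop's frame; axes as the scoop.
- scoop_lip (a point): Middle of the scoop's open front edge, at (75, 0, 1.5) mm in the scoop's frame; the plugs slide out over it when this end is tipped down.
- tray: Open plywood tray screwed to the bench, outside 150 (x) x 190 (y) x 50 mm high, walls and floor 8 mm. Origin: centre of its underside.
- long_mark: Long narrow rectangle painted on the bench as a white line 10 mm wide, inside 214 (x) x 88 (y) mm; the push block's spot. Origin: its centre, on the bench.
- wide_mark: Shorter, wider rectangle painted on the bench as a white line 10 mm wide, inside 174 (x) x 128 (y) mm; the scoop's spot. Origin: its centre, on the bench.
- glue_bottle: Bystander: white glue bottle, 60 mm across, 160 mm tall. Origin: centre of its underside.
- wax_tin: Bystander: round metal tin, 84 mm across, 75 mm tall. Origin: centre of its underside.
- offcut: Bystander: plain pale wood offcut lying flat, 50 (x) x 120 (y) x 22 mm, without a handle. Origin: centre of its underside.
- plug0: One of six equal pale wooden plugs, 24 mm across, 22 mm tall, standing in the scoop at the start. Origin: its centre.
- plug1: One of six equal pale wooden plugs, 24 mm across, 22 mm tall, standing in the scoop at the start. Origin: its centre.
- plug2: One of six equal pale wooden plugs, 24 mm across, 22 mm tall, standing in the scoop at the start. Origin: its centre.
- plug3: One of six equal pale wooden plugs, 24 mm across, 22 mm tall, standing in the scoop at the start. Origin: its centre.
- plug4: One of six equal pale wooden plugs, 24 mm across, 22 mm tall, standing in the scoop at the start. Origin: its centre.
- plug5: One of six equal pale wooden plugs, 24 mm across, 22 mm tall, standing in the scoop at the start. Origin: its centre.
Not all that is in view belongs to the job. There is more than one size of the push_block; the job needs the smaller.

How it is judged:
By the outcome, as a careful person would: the job done as asked, in the order asked, and still so for the second after the job is handed in, with the robot touching nothing.
It also fails if it takes over 72 s, if anything falls off the work surface, if the arm or the gripper's body presses on something with over 40 N, if the wrist force passes 120 N, or if a joint passes its speed limit or range.

### The arm

A 6-joint arm with a two-finger parallel gripper is mounted at the origin on the work surface. World frame = base frame: x ahead of the robot, y to its left, z up, the work surface at z = 0. Lengths are in mm, angles in rad, forces in N, time in s.
With the tool pointing down it reaches from about 300 to 775 mm from the base axis. Payload 14.6 kg.
Tool frame: the origin (TCP) lies at the very end of the fingers, on their centre line; the grasp point (between the pads) lies 19 mm behind it; z points along the fingers, y is the line along which they close (so a half turn about z gives the same grasp; the last joint's range is limited). The gripper opens to 94 mm and grips with 3 to 60 N. Pads are 16 mm wide; open, the fingers measure 119 mm over their backs; the gripper's body (75 mm by 177 mm) begins 78 mm behind the grasp point.
Start: joints at [1.108, 0.3, 1.521, -0, 1.321, -0.067], TCP at [212.047, 507.469, 205.446] pointing down, gripper open.
Joint ranges: [-3.03, 3.03], [-0.79, 2.21], [0.23, 2.52], [-1.04, 4.18], [0, 3.07], [-2.55, 2.55]. Speed limits (rad/s): [2.22, 2.22, 2.57, 3.14, 3.14, 3.14].

### API

Orientations are given as [roll, pitch, yaw] about the fixed x, y, z axes, in that order (R = Rz(yaw) Ry(pitch) Rx(roll)).
In Python, from cell import manip gives the robot as it stands. The module is installed in compiled form; this text tells all that it offers.
- The arm moves only by the shell command python3 -m inch 'ROWS' [FORCE]. ROWS is JSON, a list of rows, each an object of numbers: "gripper": the opening, from 0 (shut) to 1 (fully open); "dx", "dy", "dz": the shift along the world's x, y, z in m; "wx", "wy", "wz": the turn, a rotation vector about the world's x, y, z in degrees. A call has exactly 5 rows; each row is the pose to reach, as a shift and turn from the pose commanded when the call began; what a row does not reach only later rows make up. A row lasts 1/12 s, in which the tool goes at most 41.7 mm and 7.16 degrees, less where a joint would pass 70% of its speed; a pose out of reach is approached as far as the arm can. A call with a gripper value outside its range is refused whole. The fingers move at their own pace and stop on an object; FORCE is the grip in N (left out, the last holds). Time passes only in rows, so rows that repeat a pose let the fingers close, or fill a call up. It gives the time, the measured TCP pose, the force, the opening and the grip force at its end, in the units of the state.
- manip.read_state(): the state, without advancing time (a new reading comes with each control period).
- manip.camera(name): name is "scene" or "top"; returns the picture (384x512x3 uint8, blue, green, red); there is no depth.
- manip.camera_info(name): a dict with "camera_matrix" (3x3 intrinsics, pixels), "D" ([k1, k2, p1, p2, k3] as OpenCV has them; the pictures are not rectified), "R" (3x3) and "t" (3): a world point X has camera coordinates R X + t. Camera axes: x right, y down, z forward; pixel columns grow to the right and rows downward; lengths in mm; the calibration is good to about 2 mm. A picture is of the moment at which its call begins. camera_info takes no time and is no camera call.
- manip.sign_off(): hands the job in; it is judged then, once.
The state is a dict: "clock": time; "joints": joint angles; "qd": joint speeds; "effort": joint torques, N m; "eef_pos": TCP position; "eef_rot": TCP orientation; "wrist_force": force on the tool from outside, world axes, zero at the start; "moment": the same for the moment, N m; "finger_gap": finger opening in mm; "finger_force": force on a finger pad.
Only numpy, scipy, OpenCV 4.12 (cv2) and the standard library are available. Lean on these libraries where they do the work, as an engineer would, in place of code of your own. Each camera call takes 0.05 s, during which the arm holds its last target. There are 200 camera calls.

## Working session

There is one attempt and no reset: what is moved stays moved. The work goes in short steps, Python scripts to look and compute and a shell command to move; the robot and the scene stay as the last step left them, time stands still between calls to the robot, and variables do not carry over. Pictures are saved under pics/ and viewed, at most 10 in all, crops included, and the job is handed in when it is done.

```bash
mkdir -p pics
cat > h.py <<'E'
import numpy as np, cv2
from cell import manip
def cam(n):
    i=manip.camera_info(n); return [np.array(i[k],float) for k in("camera_matrix","D","R","t")]
def ray(n,px,z):
    K,D,R,t=cam(n); p=cv2.undistortPoints(np.array(px,float).reshape(-1,1,2),K,D).reshape(-1,2)
    d=np.c_[p,np.ones(len(p))]@R; c=-R.T@t
    z=np.broadcast_to(z,len(p)); return c+d*((z-c[2])/d[:,2])[:,None]
def proj(n,X):
    K,D,R,t=cam(n); return cv2.projectPoints(np.array(X,float).reshape(-1,1,3),cv2.Rodrigues(R)[0],t,K,D)[0].reshape(-1,2)
E
python3 - <<'E'
from h import *
for n in("scene","top"):
    im=manip.camera(n); cv2.imwrite(f"pics/{n}0.png",im)
    K,D,R,t=cam(n); print(n,-R.T@t,R[2])
print(manip.read_state())
a=[cv2.resize(cv2.imread(f"pics/{n}0.png"),(800,600)) for n in("scene","top")]
for n,i in zip("st",a): cv2.imwrite(f"pics/{n}0b.png",i)
E
```

```text
scene [1311.39109766  134.47890189 1378.82156889] [-0.50249362 -0.13101163 -0.85459705]
top [ 455.23848151  -53.98312639 1400.87328978] [ 0.07750028 -0.01188158 -0.99692153]
{'clock': 0.1, 'joints': array([ 1.10838685e+00,  3.00421633e-01,  1.52155016e+00,  1.31032451e-05,
        1.32071172e+00, -6.65858503e-02]), 'qd': array([-0.00101063,  0.00065232, -0.00262734,  0.00065648, -0.00099268,
       -0.00154744]), 'effort': array([ 9.52300543e-04, -5.32648480e+01, -3.53279042e+01,  7.09381420e-02,
        2.34901981e-02, -4.95919892e-05]), 'eef_pos': array([211.94209045, 507.25051104, 204.92654664]), 'eef_rot': array([-3.14050505e+00, -8.52465315e-05,  2.74576573e+00]), 'wrist_force': array([-0.15606476, -0.36374831, -0.31150649]), 'moment': array([-0.0194535 , -0.00583979,  0.01868973]), 'finger_force': 0.0, 'finger_gap': 93.88917652526972}
```

View pics/s0b.png

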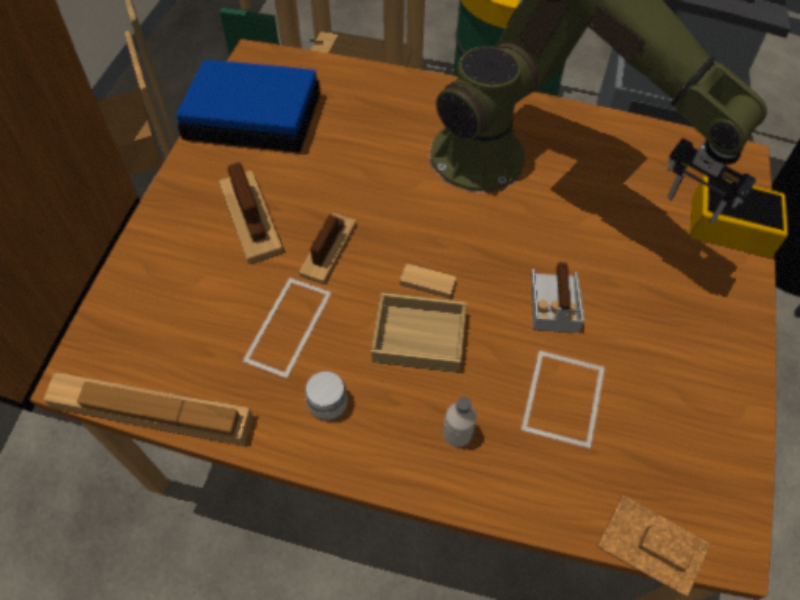

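View pics/t0b.png

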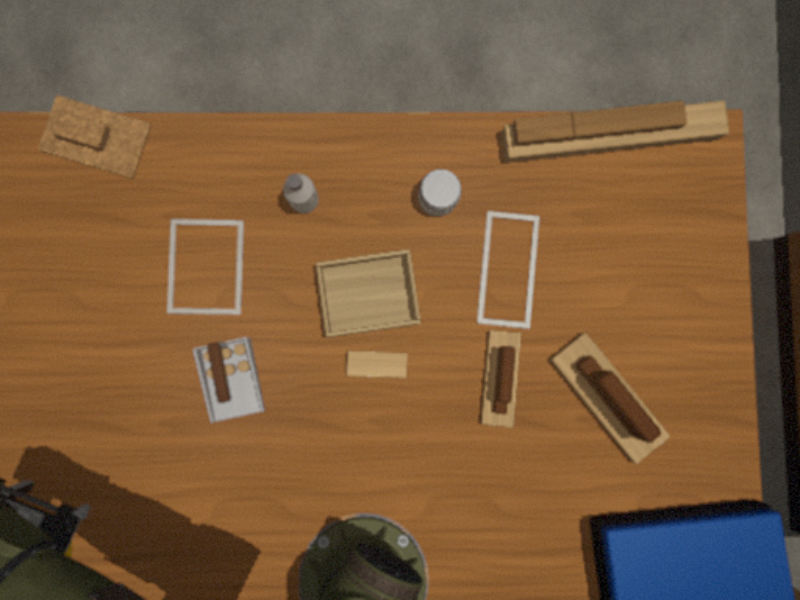

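Candidates for the push block in the scene picture are the small block (323,247), the large block (248,212), the plain offcut (428,280), the fence-like board (150,405) and the cork block (650,545). I pick the small block, top view (502,378). The scoop is at top (228,378) with its open front towards the robot, the wide mark is at (205,267) and the long mark at (509,270).

```bash
cat > m.py <<'E'
from h import *
im=cv2.imread("pics/top0.png"); hsv=cv2.cvtColor(im,cv2.COLOR_BGR2HSV); H,S,V=cv2.split(hsv)
def roi(m,x0,y0,x1,y1):
    o=np.zeros_like(m); s=1/1.5625; a=[int(v*s) for v in(x0,y0,x1,y1)]
    o[a[1]:a[3],a[0]:a[2]]=m[a[1]:a[3],a[0]:a[2]]; return o
def rect(name,m,z):
    cs,_=cv2.findContours(m,cv2.RETR_EXTERNAL,cv2.CHAIN_APPROX_NONE); c=max(cs,key=cv2.contourArea).reshape(-1,2)
    P=ray("top",c,z)[:,:2].astype(np.float32); (cx,cy),(w,h),a=cv2.minAreaRect(P)
    if w<h: w,h,a=h,w,a+90
    print(name,"c",round(cx,1),round(cy,1),"size",round(w),round(h),"long axis yaw",round(a,1))
white=((S<70)&(V>110)).astype(np.uint8)*255
pale=((S<150)&(V>125)&(H<30)).astype(np.uint8)*255
dark=((V<85)).astype(np.uint8)*255
rect("wide",roi(white,155,205,255,325),0)
rect("long",roi(white,465,200,555,338),0)
grey=((S<110)).astype(np.uint8)*255
rect("scoop(z~40)",roi(grey,180,328,275,430),35)
rect("handle",roi(((V<100)&(S>90)).astype(np.uint8)*255,200,338,234,408),109)
rect("block base",roi(pale,474,328,530,432),18)
rect("block handle",roi(dark,488,338,522,418),82)
rect("tray",roi(pale,305,240,430,345),50)
rect("offcut",roi(pale,335,345,415,382),22)
def crop(i,x0,y0,x1,y1): return cv2.resize(i[int(y0/1.5625):int(y1/1.5625),int(x0/1.5625):int(x1/1.5625)],(390,390),interpolation=cv2.INTER_CUBIC)
cv2.imwrite("pics/crop1.png",np.hstack([crop(im,170,320,290,440),crop(im,440,320,560,440)]))
E
python3 m.py
```

```text
wide c 630.2 321.6 size 194 149 long axis yaw 178.7
long c 619.2 -302.7 size 236 110 long axis yaw 173.6
scoop(z~40) c 400.2 264.5 size 155 117 long axis yaw 11.8
handle c 416.9 265.4 size 108 23 long axis yaw 11.0
block base c 396.3 -282.9 size 194 68 long axis yaw 174.0
block handle c 397.7 -270.1 size 121 23 long axis yaw 173.5
tray c 567.9 -16.9 size 195 160 long axis yaw 98.2
offcut c 426.1 -30.3 size 124 56 long axis yaw 86.4
```

View pics/crop1.png

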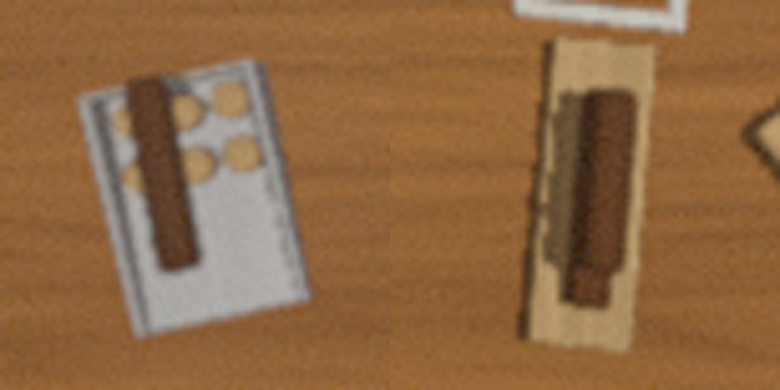

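The crop shows a scoop with its back wall and plugs at the far end and its open front facing the robot. The block is the small one, handle upright. I'll test which way joint 4 goes for a sideways tilt before choosing the grasp.

```bash
python3 -m inch '[{"wx":3,"wy":6,"gripper":1},{"wx":6,"wy":12,"gripper":1},{"wx":6,"wy":12,"gripper":1},{"wx":6,"wy":12,"gripper":1},{"wx":6,"wy":12,"gripper":1}]' 40; python3 -c "
from h import *
print(manip.read_state()['joints'].round(3))"
```

```text
[ 1.108  0.3    1.522  0.     1.321 -0.067]validation failed for argument at $[0]...
```

```bash
python3 -m inch '[{"gripper":1,"dx":0,"dy":0,"dz":0,"wx":3,"wy":6,"wz":0},{"gripper":1,"dx":0,"dy":0,"dz":0,"wx":6,"wy":12,"wz":0},{"gripper":1,"dx":0,"dy":0,"dz":0,"wx":6,"wy":12,"wz":0},{"gripper":1,"dx":0,"dy":0,"dz":0,"wx":6,"wy":12,"wz":0},{"gripper":1,"dx":0,"dy":0,"dz":0,"wx":6,"wy":12,"wz":0}]' 40; python3 -c "
from h import *
print(manip.read_state()['joints'].round(3))"
```

```text
clock: 0.52
eef_pos: [212.1, 507.3, 205.3]
eef_rot: [3.126, -0.231, 2.747]
wrist_force: [-0.3, 0.7, 0.5]
finger_gap: 93.8
finger_force: 0.0
[ 0.995  0.304  1.533  0.237  1.338 -0.238]
```

```bash
python3 -m inch '[{"gripper":1,"dx":0.02,"dy":-0.024,"dz":0,"wx":-3,"wy":-6,"wz":0},{"gripper":1,"dx":0.04,"dy":-0.048,"dz":0,"wx":-6,"wy":-12,"wz":0},{"gripper":1,"dx":0.06,"dy":-0.072,"dz":0,"wx":-6,"wy":-12,"wz":0},{"gripper":1,"dx":0.08,"dy":-0.096,"dz":0,"wx":-6,"wy":-12,"wz":0},{"gripper":1,"dx":0.1,"dy":-0.12,"dz":0,"wx":-6,"wy":-12,"wz":0}]' >/dev/null
python3 -m inch '[{"gripper":1,"dx":0.02,"dy":-0.024,"dz":0,"wx":0,"wy":0,"wz":-7},{"gripper":1,"dx":0.04,"dy":-0.048,"dz":0,"wx":0,"wy":0,"wz":-14},{"gripper":1,"dx":0.06,"dy":-0.072,"dz":0,"wx":0,"wy":0,"wz":-21},{"gripper":1,"dx":0.08,"dy":-0.096,"dz":0,"wx":0,"wy":0,"wz":-28},{"gripper":1,"dx":0.102,"dy":-0.122,"dz":0,"wx":0,"wy":0,"wz":-35}]' >/dev/null
python3 -m inch '[{"gripper":1,"dx":0,"dy":0,"dz":0,"wx":0,"wy":0,"wz":-7},{"gripper":1,"dx":0,"dy":0,"dz":0,"wx":0,"wy":0,"wz":-14},{"gripper":1,"dx":0,"dy":0,"dz":0,"wx":0,"wy":0,"wz":-21},{"gripper":1,"dx":0,"dy":0,"dz":0,"wx":0,"wy":0,"wz":-28},{"gripper":1,"dx":0,"dy":0,"dz":0,"wx":0,"wy":0,"wz":-35}]' >/dev/null
python3 -m inch '[{"gripper":1,"dx":0,"dy":0,"dz":0,"wx":0,"wy":0,"wz":-7},{"gripper":1,"dx":0,"dy":0,"dz":0,"wx":0,"wy":0,"wz":-14},{"gripper":1,"dx":0,"dy":0,"dz":0,"wx":0,"wy":0,"wz":-21},{"gripper":1,"dx":0,"dy":0,"dz":0,"wx":0,"wy":0,"wz":-28},{"gripper":1,"dx":0,"dy":0,"dz":0,"wx":0,"wy":0,"wz":-35}]' >/dev/null
python3 -m inch '[{"gripper":1,"dx":0,"dy":0,"dz":0,"wx":0,"wy":0,"wz":-7},{"gripper":1,"dx":0,"dy":0,"dz":0,"wx":0,"wy":0,"wz":-14},{"gripper":1,"dx":0,"dy":0,"dz":0,"wx":0,"wy":0,"wz":-21},{"gripper":1,"dx":0,"dy":0,"dz":0,"wx":0,"wy":0,"wz":-28},{"gripper":1,"dx":0,"dy":0,"dz":0,"wx":0,"wy":0,"wz":-35}]'
python3 -c "
from h import *
print(manip.read_state()['joints'].round(3))"
```

```text
clock: 2.6
eef_pos: [413.8, 266.1, 205.7]
eef_rot: [3.14, -0.001, 0.298]
wrist_force: [0.3, 0.6, 0.5]
finger_gap: 94.3
finger_force: 0.0
[ 0.498  0.17   1.681 -0.002  1.29   1.772]
```

```bash
python3 -m inch '[{"gripper":1,"dx":0,"dy":0,"dz":-0.026,"wx":0,"wy":0,"wz":-5.7},{"gripper":1,"dx":0,"dy":0,"dz":-0.052,"wx":0,"wy":0,"wz":-5.7},{"gripper":1,"dx":0,"dy":0,"dz":-0.078,"wx":0,"wy":0,"wz":-5.7},{"gripper":1,"dx":0,"dy":-0.001,"dz":-0.104,"wx":0,"wy":0,"wz":-5.7},{"gripper":1,"dx":0,"dy":-0.001,"dz":-0.128,"wx":0,"wy":0,"wz":-5.7}]' 55 >/dev/null
python3 -m inch '[{"gripper":0.5,"dx":0,"dy":0,"dz":0,"wx":0,"wy":0,"wz":0},{"gripper":0.4,"dx":0,"dy":0,"dz":0,"wx":0,"wy":0,"wz":0},{"gripper":0.3,"dx":0,"dy":0,"dz":0,"wx":0,"wy":0,"wz":0},{"gripper":0.1,"dx":0,"dy":0,"dz":0,"wx":0,"wy":0,"wz":0},{"gripper":0,"dx":0,"dy":0,"dz":0,"wx":0,"wy":0,"wz":0}]' 55
python3 -m inch '[{"gripper":0,"dx":0,"dy":0,"dz":0,"wx":0,"wy":0,"wz":0},{"gripper":0,"dx":0,"dy":0,"dz":0,"wx":0,"wy":0,"wz":0},{"gripper":0,"dx":0,"dy":0,"dz":0,"wx":0,"wy":0,"wz":0},{"gripper":0,"dx":0,"dy":0,"dz":0.003,"wx":0,"wy":0,"wz":0},{"gripper":0,"dx":0,"dy":0,"dz":0.008,"wx":0,"wy":0,"wz":0}]'
```

```text
clock: 3.43
eef_pos: [414.6, 264.9, 78.9]
eef_rot: [-3.141, -0.002, 0.203]
wrist_force: [0.5, 0.6, 0.4]
finger_gap: 64.1
finger_force: 0.0
clock: 3.85
eef_pos: [413.9, 264.3, 85.4]
eef_rot: [3.141, 0.001, 0.203]
wrist_force: [-0.4, 4.1, -2.5]
finger_gap: 30.3
finger_force: 1.7
```

```bash
python3 -m inch '[{"gripper":0,"dx":0,"dy":0,"dz":-0.008,"wx":0,"wy":0,"wz":0},{"gripper":0,"dx":0,"dy":0,"dz":-0.008,"wx":0,"wy":0,"wz":0},{"gripper":0,"dx":0,"dy":0,"dz":-0.008,"wx":0,"wy":0,"wz":0},{"gripper":0,"dx":0,"dy":0,"dz":-0.008,"wx":0,"wy":0,"wz":0},{"gripper":0,"dx":0,"dy":0,"dz":-0.008,"wx":0,"wy":0,"wz":0}]'
python3 -m inch '[{"gripper":0,"dx":0,"dy":0,"dz":0.004,"wx":0,"wy":0,"wz":0},{"gripper":0,"dx":0,"dy":0,"dz":0.01,"wx":0,"wy":0,"wz":0},{"gripper":0,"dx":0,"dy":0,"dz":0.018,"wx":0,"wy":0,"wz":0},{"gripper":0,"dx":0,"dy":0,"dz":0.03,"wx":0,"wy":0,"wz":0},{"gripper":0,"dx":0,"dy":0,"dz":0.045,"wx":0,"wy":0,"wz":0}]'
```

```text
clock: 4.27
eef_pos: [415.1, 265.6, 78.7]
eef_rot: [-3.14, -0.004, 0.203]
wrist_force: [0.0, 5.7, 10.3]
finger_gap: 23.8
finger_force: 55.0
clock: 4.68
eef_pos: [413.5, 264.1, 122.6]
eef_rot: [3.141, 0.002, 0.203]
wrist_force: [-0.5, -0.0, -3.3]
finger_gap: 23.7
finger_force: 55.0
```

```bash
python3 -m inch '[{"gripper":0,"dx":0.003,"dy":-0.003,"dz":0.01,"wx":0,"wy":0,"wz":3},{"gripper":0,"dx":0.01,"dy":-0.011,"dz":0.022,"wx":0,"wy":0,"wz":8},{"gripper":0,"dx":0.02,"dy":-0.022,"dz":0.033,"wx":0,"wy":0,"wz":14},{"gripper":0,"dx":0.03,"dy":-0.034,"dz":0.04,"wx":0,"wy":0,"wz":20},{"gripper":0,"dx":0.04,"dy":-0.046,"dz":0.043,"wx":0,"wy":0,"wz":26}]' >/dev/null
python3 -m inch '[{"gripper":0,"dx":0.01,"dy":-0.012,"dz":0,"wx":0,"wy":0,"wz":6},{"gripper":0,"dx":0.02,"dy":-0.024,"dz":0,"wx":0,"wy":0,"wz":12},{"gripper":0,"dx":0.03,"dy":-0.035,"dz":0,"wx":0,"wy":0,"wz":18},{"gripper":0,"dx":0.04,"dy":-0.046,"dz":0,"wx":0,"wy":0,"wz":24},{"gripper":0,"dx":0.05,"dy":-0.058,"dz":0,"wx":0,"wy":0,"wz":30}]' >/dev/null
python3 -m inch '[{"gripper":0,"dx":0.012,"dy":-0.013,"dz":0,"wx":0,"wy":0,"wz":7},{"gripper":0,"dx":0.023,"dy":-0.025,"dz":0,"wx":0,"wy":0,"wz":14},{"gripper":0,"dx":0.034,"dy":-0.036,"dz":0,"wx":0,"wy":0,"wz":21},{"gripper":0,"dx":0.041,"dy":-0.044,"dz":0,"wx":0,"wy":0,"wz":27},{"gripper":0,"dx":0.045,"dy":-0.049,"dz":0,"wx":0,"wy":0,"wz":30.6}]'
python3 - <<'E'
from h import *
cv2.imwrite("pics/a_t.png",manip.camera("top")); s=manip.read_state(); print(s['joints'].round(2),s['eef_pos'],s['eef_rot'],s['wrist_force'],s['moment'])
i=cv2.resize(manip.camera("scene"),(800,600)); cv2.imwrite("pics/a_s.png",i[150:450,250:650])
t=cv2.resize(cv2.imread("pics/a_t.png"),(800,600))
cv2.imwrite("pics/a.png",np.hstack([i[150:450,250:650],t[150:450,150:550]]))
E
```

```text
clock: 5.93
eef_pos: [549.5, 110.3, 165.5]
eef_rot: [-3.141, 0.0, 1.719]
wrist_force: [0.2, 0.6, -4.0]
finger_gap: 23.6
finger_force: 55.0
[ 0.13  0.36  1.54 -0.    1.24 -0.02] [549.73973    109.90559105 165.51230357] [-3.14106624e+00  4.86711442e-04  1.72143890e+00] [-0.19131859 -0.84658484 -4.59806059] [-0.1604309   0.09933514  0.07034895]
```

View pics/a.png

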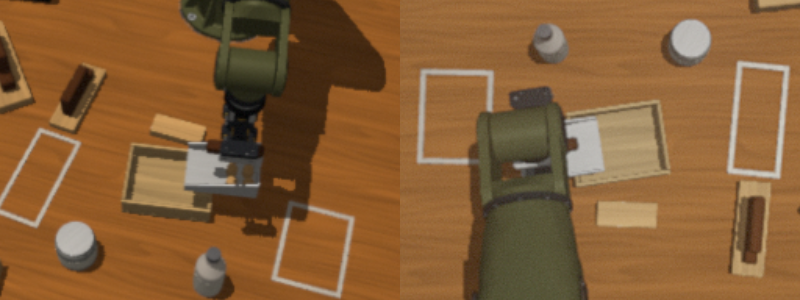

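The scoop is held level and lined up with the tray, with its lip over the tray (right half, about (600,145)). Next I work out the tilt steps about the lip.

Run:
```python
import numpy as np
f=np.array([.143,-.99]); lip=np.array([563,22.]); p0=np.array([549.5,110.3,165.5])
prev=p0
for th in (15,30,45,58,70):
    a=np.radians(th); c,s=np.cos(a),np.sin(a)
    # TCP rel lip in scoop: (-90, +95.5-19)
    x=-90*c+76.5*s; z=90*s+76.5*c
    p=np.r_[lip+f*x,66+z]; print(th,p.round(0),((p-prev)/1000).round(3)); prev=p
```

```text
15 [553.  88. 163.] [ 0.004 -0.022 -0.002]
30 [557.  61. 177.] [ 0.004 -0.027  0.014]
45 [562.  31. 184.] [ 0.004 -0.03   0.006]
58 [565.   5. 183.] [ 0.004 -0.026 -0.001]
70 [569. -19. 177.] [ 0.003 -0.024 -0.006]
```

```bash
python3 -m inch '[{"gripper":0,"dx":0.001,"dy":-0.004,"dz":0,"wx":3,"wy":0.4,"wz":0},{"gripper":0,"dx":0.002,"dy":-0.009,"dz":-0.001,"wx":6,"wy":0.9,"wz":0},{"gripper":0,"dx":0.002,"dy":-0.013,"dz":-0.001,"wx":9,"wy":1.3,"wz":0},{"gripper":0,"dx":0.003,"dy":-0.018,"dz":-0.002,"wx":12,"wy":1.7,"wz":0},{"gripper":0,"dx":0.004,"dy":-0.022,"dz":-0.002,"wx":14.9,"wy":2.1,"wz":0}]' >/dev/null
python3 -m inch '[{"gripper":0,"dx":0.001,"dy":-0.005,"dz":0.003,"wx":3,"wy":0.4,"wz":0},{"gripper":0,"dx":0.002,"dy":-0.011,"dz":0.006,"wx":6,"wy":0.9,"wz":0},{"gripper":0,"dx":0.002,"dy":-0.016,"dz":0.009,"wx":9,"wy":1.3,"wz":0},{"gripper":0,"dx":0.003,"dy":-0.022,"dz":0.012,"wx":12,"wy":1.7,"wz":0},{"gripper":0,"dx":0.004,"dy":-0.027,"dz":0.014,"wx":14.9,"wy":2.1,"wz":0}]'
python3 -m inch '[{"gripper":0,"dx":0,"dy":0,"dz":0,"wx":0,"wy":0,"wz":0},{"gripper":0,"dx":0,"dy":0,"dz":0,"wx":0,"wy":0,"wz":0},{"gripper":0,"dx":0,"dy":0,"dz":0,"wx":0,"wy":0,"wz":0},{"gripper":0,"dx":0,"dy":0,"dz":0,"wx":0,"wy":0,"wz":0},{"gripper":0,"dx":0,"dy":0,"dz":0,"wx":0,"wy":0,"wz":0}]' >/dev/null
python3 -m inch '[{"gripper":0,"dx":0.001,"dy":-0.006,"dz":0.001,"wx":3,"wy":0.4,"wz":0},{"gripper":0,"dx":0.002,"dy":-0.012,"dz":0.003,"wx":6,"wy":0.9,"wz":0},{"gripper":0,"dx":0.002,"dy":-0.018,"dz":0.004,"wx":9,"wy":1.3,"wz":0},{"gripper":0,"dx":0.003,"dy":-0.024,"dz":0.005,"wx":12,"wy":1.7,"wz":0},{"gripper":0,"dx":0.004,"dy":-0.03,"dz":0.006,"wx":14.9,"wy":2.1,"wz":0}]'
python3 -m inch '[{"gripper":0,"dx":0,"dy":0,"dz":0,"wx":0,"wy":0,"wz":0},{"gripper":0,"dx":0,"dy":0,"dz":0,"wx":0,"wy":0,"wz":0},{"gripper":0,"dx":0,"dy":0,"dz":0,"wx":0,"wy":0,"wz":0},{"gripper":0,"dx":0,"dy":0,"dz":0,"wx":0,"wy":0,"wz":0},{"gripper":0,"dx":0,"dy":0,"dz":0,"wx":0,"wy":0,"wz":0}]'
python3 -c "
from h import *
s=manip.read_state(); print(s['joints'].round(2),s['wrist_force'])"
```

```text
clock: 6.87
eef_pos: [556.8, 62.4, 178.1]
eef_rot: [3.141, -0.527, 1.712]
wrist_force: [-0.2, -0.5, -3.9]
finger_gap: 23.4
finger_force: 55.0
clock: 7.7
eef_pos: [561.1, 32.6, 183.7]
eef_rot: [3.138, -0.79, 1.717]
wrist_force: [1.3, 0.1, -3.5]
finger_gap: 23.8
finger_force: 55.0
clock: 8.12
eef_pos: [561.0, 33.1, 183.9]
eef_rot: [3.137, -0.787, 1.718]
wrist_force: [0.2, -0.5, -3.5]
finger_gap: 23.9
finger_force: 55.0
[-0.32  0.52  1.45  0.69  1.58 -0.61] [ 0.18491022 -0.51076618 -3.48512203]
```

```bash
python3 -m inch '[{"gripper":0,"dx":0.001,"dy":-0.005,"dz":0,"wx":2.6,"wy":0.4,"wz":0},{"gripper":0,"dx":0.002,"dy":-0.01,"dz":0,"wx":5.1,"wy":0.7,"wz":0},{"gripper":0,"dx":0.002,"dy":-0.016,"dz":0,"wx":7.7,"wy":1.1,"wz":0},{"gripper":0,"dx":0.003,"dy":-0.021,"dz":-0.001,"wx":10.3,"wy":1.5,"wz":0},{"gripper":0,"dx":0.004,"dy":-0.026,"dz":-0.001,"wx":12.9,"wy":1.9,"wz":0}]'
python3 -m inch '[{"gripper":0,"dx":0,"dy":0,"dz":0,"wx":0,"wy":0,"wz":0},{"gripper":0,"dx":0,"dy":0,"dz":0,"wx":0,"wy":0,"wz":0},{"gripper":0,"dx":0,"dy":0,"dz":0,"wx":0,"wy":0,"wz":0},{"gripper":0,"dx":0,"dy":0,"dz":0,"wx":0,"wy":0,"wz":0},{"gripper":0,"dx":0,"dy":0,"dz":0,"wx":0,"wy":0,"wz":0}]'
python3 - <<'E'
from h import *
t=cv2.resize(manip.camera("top"),(800,600)); print(manip.read_state()['joints'].round(2))
i=cv2.resize(manip.camera("scene"),(800,600))
cv2.imwrite("pics/b.png",np.hstack([cv2.resize(i[230:430,320:520],(400,400)),cv2.resize(t[200:400,250:450],(400,400))]))
E
```

```text
clock: 8.53
eef_pos: [565.1, 6.6, 182.7]
eef_rot: [3.138, -1.017, 1.717]
wrist_force: [0.4, -0.7, -3.8]
finger_gap: 23.5
finger_force: 55.0
clock: 8.95
eef_pos: [565.1, 7.0, 183.0]
eef_rot: [3.137, -1.014, 1.717]
wrist_force: [-0.6, 0.6, -3.5]
finger_gap: 23.3
finger_force: 55.0
[-0.41  0.64  1.39  0.82  1.74 -0.69]
```

View pics/b.png

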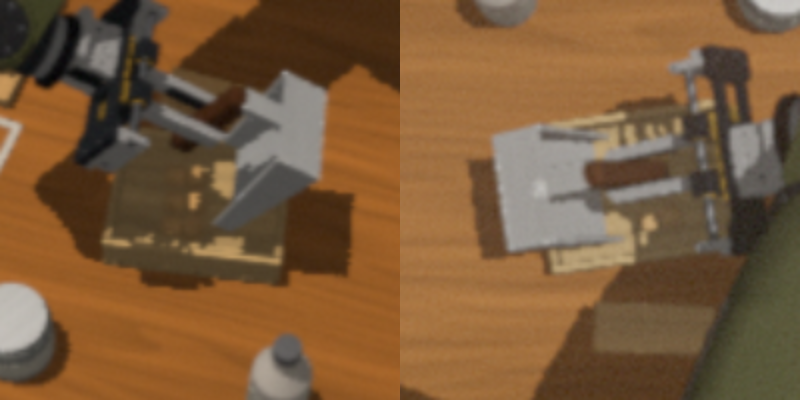

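The scoop is steeply tipped with its lip over the tray and plugs lie in the tray's shade, but I cannot count them yet. I'll tip a little further, then level out and lift.

```bash
python3 -m inch '[{"gripper":0,"dx":0.001,"dy":-0.006,"dz":-0.001,"wx":3,"wy":0.4,"wz":0},{"gripper":0,"dx":0.002,"dy":-0.012,"dz":-0.003,"wx":6,"wy":0.9,"wz":0},{"gripper":0,"dx":0.002,"dy":-0.018,"dz":-0.004,"wx":9,"wy":1.3,"wz":0},{"gripper":0,"dx":0.003,"dy":-0.024,"dz":-0.006,"wx":11.9,"wy":1.7,"wz":0},{"gripper":0,"dx":0.003,"dy":-0.024,"dz":-0.006,"wx":11.9,"wy":1.7,"wz":0}]'
python3 -m inch '[{"gripper":0,"dx":-0.001,"dy":0.01,"dz":0.008,"wx":-5,"wy":-0.7,"wz":0},{"gripper":0,"dx":-0.003,"dy":0.02,"dz":0.016,"wx":-10,"wy":-1.4,"wz":0},{"gripper":0,"dx":-0.004,"dy":0.03,"dz":0.024,"wx":-15,"wy":-2.1,"wz":0},{"gripper":0,"dx":-0.006,"dy":0.04,"dz":0.032,"wx":-20,"wy":-2.9,"wz":0},{"gripper":0,"dx":-0.008,"dy":0.05,"dz":0.04,"wx":-25,"wy":-3.6,"wz":0}]'
python3 -m inch '[{"gripper":0,"dx":-0.002,"dy":0.015,"dz":0,"wx":-5,"wy":-0.7,"wz":0},{"gripper":0,"dx":-0.004,"dy":0.03,"dz":0,"wx":-10,"wy":-1.4,"wz":0},{"gripper":0,"dx":-0.006,"dy":0.045,"dz":0,"wx":-15,"wy":-2.1,"wz":0},{"gripper":0,"dx":-0.008,"dy":0.06,"dz":0,"wx":-20,"wy":-2.9,"wz":0},{"gripper":0,"dx":-0.01,"dy":0.075,"dz":0,"wx":-25,"wy":-3.6,"wz":0}]'
python3 -m inch '[{"gripper":0,"dx":0,"dy":0.02,"dz":0,"wx":-5,"wy":-0.7,"wz":0},{"gripper":0,"dx":0,"dy":0.04,"dz":0,"wx":-10,"wy":-1.4,"wz":0},{"gripper":0,"dx":0,"dy":0.06,"dz":0,"wx":-14,"wy":-2,"wz":0},{"gripper":0,"dx":0,"dy":0.08,"dz":0,"wx":-17,"wy":-2.4,"wz":0},{"gripper":0,"dx":0,"dy":0.1,"dz":0,"wx":-19.2,"wy":-2.6,"wz":0}]'
python3 - <<'E'
from h import *
t=manip.camera("top"); s=manip.read_state(); print(s['joints'].round(2),s['eef_pos'],s['eef_rot'],s['wrist_force'])
i=manip.camera("scene")
cv2.imwrite("pics/c.png",np.hstack([cv2.resize(i[170:298,200:392],(390,260)),cv2.resize(t[130:258,90:282],(390,260))]))
E
```

```text
clock: 9.47
eef_pos: [567.7, -18.4, 174.8]
eef_rot: [-3.138, -1.229, 1.708]
wrist_force: [-0.8, 1.2, -3.6]
finger_gap: 23.6
finger_force: 55.0
clock: 9.88
eef_pos: [560.0, 33.0, 217.7]
eef_rot: [3.135, -0.778, 1.717]
wrist_force: [0.3, -0.1, -3.3]
finger_gap: 23.8
finger_force: 55.0
clock: 10.3
eef_pos: [549.9, 108.4, 217.9]
eef_rot: [3.135, -0.338, 1.717]
wrist_force: [-0.2, -0.2, -4.4]
finger_gap: 23.8
finger_force: 55.0
clock: 10.72
eef_pos: [549.5, 209.5, 217.7]
eef_rot: [3.139, -0.003, 1.716]
wrist_force: [0.4, -0.7, -2.2]
finger_gap: 23.7
finger_force: 55.0
[0.31 0.38 1.39 0.   1.37 0.16] [549.03883734 212.89870406 217.43854008] [ 3.13996596e+00 -1.68223795e-03  1.71833037e+00] [-1.17158406  5.30455109 -3.33606055]
```

View pics/c.png

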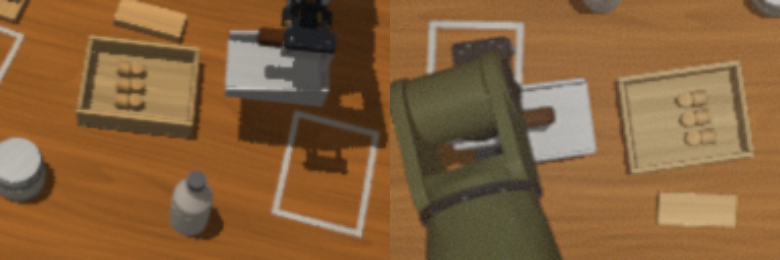

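Three pairs of plugs, six in all, lie in the tray (right view, (690,100–140)), and the scoop is empty. Next it goes to the wide mark.

```bash
python3 -m inch '[{"gripper":0,"dx":0,"dy":0.02,"dz":0,"wx":0,"wy":0,"wz":0},{"gripper":0,"dx":0,"dy":0.045,"dz":0,"wx":0,"wy":0,"wz":0},{"gripper":0,"dx":0,"dy":0.07,"dz":0,"wx":0,"wy":0,"wz":5},{"gripper":0,"dx":0,"dy":0.095,"dz":0,"wx":0,"wy":0,"wz":10},{"gripper":0,"dx":0.005,"dy":0.111,"dz":0,"wx":0,"wy":0,"wz":15}]' >/dev/null
python3 -m inch '[{"gripper":0,"dx":0.006,"dy":0,"dz":0,"wx":0,"wy":0,"wz":6},{"gripper":0,"dx":0.012,"dy":0,"dz":0,"wx":0,"wy":0,"wz":12},{"gripper":0,"dx":0.018,"dy":0,"dz":0,"wx":0,"wy":0,"wz":19},{"gripper":0,"dx":0.024,"dy":0,"dz":0,"wx":0,"wy":0,"wz":26},{"gripper":0,"dx":0.03,"dy":0,"dz":0,"wx":0,"wy":0,"wz":33}]' >/dev/null
python3 -m inch '[{"gripper":0,"dx":0.006,"dy":0,"dz":-0.01,"wx":0,"wy":0,"wz":7},{"gripper":0,"dx":0.012,"dy":0,"dz":-0.025,"wx":0,"wy":0,"wz":14},{"gripper":0,"dx":0.018,"dy":0,"dz":-0.04,"wx":0,"wy":0,"wz":21},{"gripper":0,"dx":0.024,"dy":0,"dz":-0.055,"wx":0,"wy":0,"wz":27},{"gripper":0,"dx":0.031,"dy":0,"dz":-0.065,"wx":0,"wy":0,"wz":32}]'
python3 -m inch '[{"gripper":0,"dx":0,"dy":0,"dz":-0.015,"wx":0,"wy":0,"wz":0},{"gripper":0,"dx":0,"dy":0,"dz":-0.03,"wx":0,"wy":0,"wz":0},{"gripper":0,"dx":0,"dy":0,"dz":-0.042,"wx":0,"wy":0,"wz":0},{"gripper":0,"dx":0,"dy":0,"dz":-0.052,"wx":0,"wy":0,"wz":0},{"gripper":0,"dx":0,"dy":0,"dz":-0.058,"wx":0,"wy":0,"wz":0}]'
python3 - <<'E'
from h import *
t=manip.camera("top"); s=manip.read_state(); print(s['joints'].round(2),s['eef_pos'],s['eef_rot'],s['wrist_force'])
i=manip.camera("scene")
cv2.imwrite("pics/d.png",np.hstack([cv2.resize(i[200:302,308:410],(390,390),interpolation=cv2.INTER_CUBIC),cv2.resize(t[125:227,80:182],(390,390),interpolation=cv2.INTER_CUBIC)]))
E
```

```text
clock: 12.07
eef_pos: [615.9, 318.0, 150.5]
eef_rot: [-3.141, -0.006, 3.116]
wrist_force: [0.5, 0.3, -4.1]
finger_gap: 23.4
finger_force: 55.0
clock: 12.48
eef_pos: [615.8, 318.2, 92.5]
eef_rot: [-3.14, -0.006, 3.111]
wrist_force: [-0.1, -0.3, -3.3]
finger_gap: 23.8
finger_force: 55.0
[ 0.42  0.72  1.16  0.    1.26 -1.12] [615.52271805 318.14822729  91.68295016] [-3.13987412 -0.00699617  3.11055157] [-0.38621655  0.1214626  -4.42548911]
```

View pics/d.png

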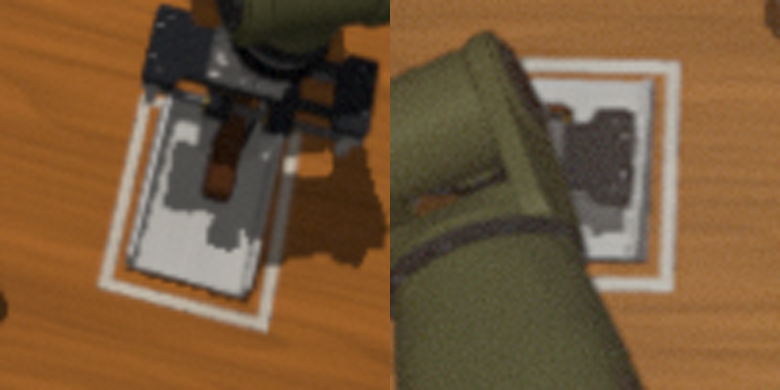

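It is inside the outline and almost lined up; it needs +3.5 mm in y. Then lower gently.

```bash
python3 -m inch '[{"gripper":0,"dx":0,"dy":0.0035,"dz":-0.004,"wx":0,"wy":0,"wz":0.5},{"gripper":0,"dx":0,"dy":0.0035,"dz":-0.007,"wx":0,"wy":0,"wz":0.5},{"gripper":0,"dx":0,"dy":0.0035,"dz":-0.009,"wx":0,"wy":0,"wz":0.5},{"gripper":0,"dx":0,"dy":0.0035,"dz":-0.011,"wx":0,"wy":0,"wz":0.5},{"gripper":0,"dx":0,"dy":0.0035,"dz":-0.0115,"wx":0,"wy":0,"wz":0.5}]'
python3 -m inch '[{"gripper":0,"dx":0,"dy":0,"dz":-0.0005,"wx":0,"wy":0,"wz":0},{"gripper":0,"dx":0,"dy":0,"dz":-0.001,"wx":0,"wy":0,"wz":0},{"gripper":0,"dx":0,"dy":0,"dz":-0.001,"wx":0,"wy":0,"wz":0},{"gripper":0,"dx":0,"dy":0,"dz":-0.001,"wx":0,"wy":0,"wz":0},{"gripper":0,"dx":0,"dy":0,"dz":-0.001,"wx":0,"wy":0,"wz":0}]'
```

```text
clock: 13.0
eef_pos: [616.0, 322.0, 81.7]
eef_rot: [-3.14, -0.006, 3.119]
wrist_force: [0.3, 0.3, -2.6]
finger_gap: 23.4
finger_force: 55.0
clock: 13.42
eef_pos: [616.1, 322.0, 81.1]
eef_rot: [-3.141, -0.005, 3.119]
wrist_force: [-0.7, -1.1, -2.9]
finger_gap: 23.7
finger_force: 55.0
```

```bash
python3 -m inch '[{"gripper":0,"dx":0,"dy":0,"dz":-0.0005,"wx":0,"wy":0,"wz":0},{"gripper":0,"dx":0,"dy":0,"dz":-0.001,"wx":0,"wy":0,"wz":0},{"gripper":0,"dx":0,"dy":0,"dz":-0.001,"wx":0,"wy":0,"wz":0},{"gripper":0,"dx":0,"dy":0,"dz":-0.0015,"wx":0,"wy":0,"wz":0},{"gripper":0,"dx":0,"dy":0,"dz":-0.0015,"wx":0,"wy":0,"wz":0}]'
python3 -m inch '[{"gripper":0,"dx":0,"dy":0,"dz":-0.0005,"wx":0,"wy":0,"wz":0},{"gripper":0,"dx":0,"dy":0,"dz":-0.0005,"wx":0,"wy":0,"wz":0},{"gripper":0,"dx":0,"dy":0,"dz":-0.001,"wx":0,"wy":0,"wz":0},{"gripper":0,"dx":0,"dy":0,"dz":-0.001,"wx":0,"wy":0,"wz":0},{"gripper":0,"dx":0,"dy":0,"dz":-0.001,"wx":0,"wy":0,"wz":0}]'
```

```text
clock: 13.83
eef_pos: [616.0, 321.9, 79.3]
eef_rot: [-3.141, -0.006, 3.119]
wrist_force: [-0.0, -0.3, -2.8]
finger_gap: 23.8
finger_force: 55.0
clock: 14.25
eef_pos: [616.1, 322.0, 78.8]
eef_rot: [-3.141, -0.005, 3.119]
wrist_force: [-1.9, -0.3, 1.3]
finger_gap: 23.8
finger_force: 55.0
```

Contact. Release and lift.

```bash
python3 -m inch '[{"gripper":0,"dx":0,"dy":0,"dz":-0.0005,"wx":0,"wy":0,"wz":0},{"gripper":0,"dx":0,"dy":0,"dz":-0.0005,"wx":0,"wy":0,"wz":0},{"gripper":0.35,"dx":0,"dy":0,"dz":-0.0005,"wx":0,"wy":0,"wz":0},{"gripper":0.4,"dx":0,"dy":0,"dz":-0.0005,"wx":0,"wy":0,"wz":0},{"gripper":0.5,"dx":0,"dy":0,"dz":-0.0005,"wx":0,"wy":0,"wz":0}]'
python3 -m inch '[{"gripper":0.6,"dx":0,"dy":0,"dz":0,"wx":0,"wy":0,"wz":0},{"gripper":0.6,"dx":0,"dy":0,"dz":0,"wx":0,"wy":0,"wz":0},{"gripper":0.6,"dx":0,"dy":0,"dz":0.02,"wx":0,"wy":0,"wz":0},{"gripper":0.6,"dx":0,"dy":0,"dz":0.05,"wx":0,"wy":0,"wz":0},{"gripper":0.6,"dx":0,"dy":0,"dz":0.09,"wx":0,"wy":0,"wz":0}]'
```

```text
clock: 14.67
eef_pos: [616.2, 322.0, 78.0]
eef_rot: [-3.141, -0.005, 3.119]
wrist_force: [0.4, -0.8, -0.0]
finger_gap: 39.9
finger_force: 0.0
clock: 15.08
eef_pos: [615.0, 321.5, 166.2]
eef_rot: [-3.138, -0.01, 3.119]
wrist_force: [-0.3, 0.1, -0.2]
finger_gap: 56.4
finger_force: 0.0
```

```bash
python3 -m inch '[{"gripper":0.7,"dx":0,"dy":0,"dz":0.03,"wx":0,"wy":0,"wz":0},{"gripper":0.7,"dx":-0.007,"dy":-0.02,"dz":0.05,"wx":0,"wy":0,"wz":0},{"gripper":0.7,"dx":-0.019,"dy":-0.055,"dz":0.05,"wx":0,"wy":0,"wz":-1},{"gripper":0.7,"dx":-0.031,"dy":-0.09,"dz":0.05,"wx":0,"wy":0,"wz":-3},{"gripper":0.7,"dx":-0.043,"dy":-0.125,"dz":0.05,"wx":0,"wy":0,"wz":-4.7}]' >/dev/null
python3 -m inch '[{"gripper":0.7,"dx":-0.012,"dy":-0.034,"dz":0,"wx":0,"wy":0,"wz":0},{"gripper":0.7,"dx":-0.023,"dy":-0.068,"dz":0,"wx":0,"wy":0,"wz":0},{"gripper":0.7,"dx":-0.035,"dy":-0.102,"dz":0,"wx":0,"wy":0,"wz":0},{"gripper":0.7,"dx":-0.047,"dy":-0.136,"dz":0,"wx":0,"wy":0,"wz":0},{"gripper":0.7,"dx":-0.059,"dy":-0.17,"dz":0,"wx":0,"wy":0,"wz":0}]' >/dev/null
python3 -m inch '[{"gripper":0.7,"dx":-0.012,"dy":-0.034,"dz":0,"wx":0,"wy":0,"wz":0},{"gripper":0.7,"dx":-0.023,"dy":-0.068,"dz":0,"wx":0,"wy":0,"wz":0},{"gripper":0.7,"dx":-0.035,"dy":-0.102,"dz":0,"wx":0,"wy":0,"wz":0},{"gripper":0.7,"dx":-0.047,"dy":-0.136,"dz":0,"wx":0,"wy":0,"wz":0},{"gripper":0.7,"dx":-0.059,"dy":-0.17,"dz":0,"wx":0,"wy":0,"wz":0}]' >/dev/null
python3 -m inch '[{"gripper":0.7,"dx":-0.012,"dy":-0.034,"dz":0,"wx":0,"wy":0,"wz":0},{"gripper":0.7,"dx":-0.023,"dy":-0.068,"dz":0,"wx":0,"wy":0,"wz":0},{"gripper":0.7,"dx":-0.035,"dy":-0.102,"dz":0,"wx":0,"wy":0,"wz":0},{"gripper":0.7,"dx":-0.044,"dy":-0.13,"dz":0,"wx":0,"wy":0,"wz":0},{"gripper":0.7,"dx":-0.048,"dy":-0.14,"dz":0,"wx":0,"wy":0,"wz":0}]'
python3 - <<'E'
from h import *
cv2.imwrite("pics/top1.png",manip.camera("top")); s=manip.read_state(); print(s['joints'].round(2),s['eef_pos'],s['eef_rot'])
t=cv2.imread("pics/top1.png")
hsv=cv2.cvtColor(t,cv2.COLOR_BGR2HSV);H,S,V=cv2.split(hsv)
# handle of scoop top
m=np.zeros_like(V); m[140:202,108:156]=((V<100)&(S>90))[140:202,108:156]*255
cs,_=cv2.findContours(m,cv2.RETR_EXTERNAL,cv2.CHAIN_APPROX_NONE); c=max(cs,key=cv2.contourArea).reshape(-1,2)
print(cv2.minAreaRect(ray("top",c,109)[:,:2].astype(np.float32)))
cv2.imwrite("pics/e.png",np.hstack([cv2.resize(t[125:225,80:180],(390,390),interpolation=cv2.INTER_CUBIC),cv2.resize(t[180:300,180:300],(390,390))]))
E
```

```text
clock: 16.75
eef_pos: [405.8, -285.9, 218.0]
eef_rot: [-3.14, -0.005, 3.035]
wrist_force: [0.9, 0.6, -0.3]
finger_gap: 65.8
finger_force: 0.0
[-0.69  0.17  1.65 -0.    1.32 -2.15] [ 405.80353366 -285.83077639  217.87247892] [-3.14011461 -0.00553464  3.03431735]
((614.1451416015625, 317.51416015625), (19.660615921020508, 107.44123840332031), 88.42670440673828)
```

View pics/e.png

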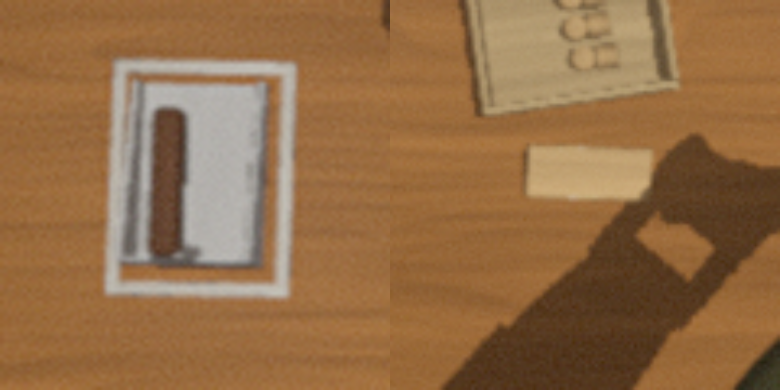

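The scoop stands inside its outline and lined up (left crop). Now descend onto the push block's handle.

```bash
python3 -m inch '[{"gripper":0.7,"dx":0,"dy":0.002,"dz":-0.025,"wx":0,"wy":0,"wz":0},{"gripper":0.7,"dx":0,"dy":0.002,"dz":-0.055,"wx":0,"wy":0,"wz":0},{"gripper":0.7,"dx":0,"dy":0.002,"dz":-0.085,"wx":0,"wy":0,"wz":0},{"gripper":0.7,"dx":0,"dy":0.002,"dz":-0.11,"wx":0,"wy":0,"wz":0},{"gripper":0.7,"dx":0,"dy":0.002,"dz":-0.13,"wx":0,"wy":0,"wz":0}]'
python3 -m inch '[{"gripper":0.6,"dx":0,"dy":0,"dz":-0.015,"wx":0,"wy":0,"wz":0},{"gripper":0.5,"dx":0,"dy":0,"dz":-0.03,"wx":0,"wy":0,"wz":0},{"gripper":0.5,"dx":0,"dy":0,"dz":-0.042,"wx":0,"wy":0,"wz":0},{"gripper":0.5,"dx":0,"dy":0,"dz":-0.05,"wx":0,"wy":0,"wz":0},{"gripper":0.4,"dx":0,"dy":0,"dz":-0.054,"wx":0,"wy":0,"wz":0}]'
python3 -m inch '[{"gripper":0,"dx":0,"dy":0,"dz":0,"wx":0,"wy":0,"wz":0},{"gripper":0,"dx":0,"dy":0,"dz":0,"wx":0,"wy":0,"wz":0},{"gripper":0,"dx":0,"dy":0,"dz":0,"wx":0,"wy":0,"wz":0},{"gripper":0,"dx":0,"dy":0,"dz":0,"wx":0,"wy":0,"wz":0},{"gripper":0,"dx":0,"dy":0,"dz":0,"wx":0,"wy":0,"wz":0}]'
python3 -m inch '[{"gripper":0,"dx":0,"dy":0,"dz":0,"wx":0,"wy":0,"wz":0},{"gripper":0,"dx":0,"dy":0,"dz":0,"wx":0,"wy":0,"wz":0},{"gripper":0,"dx":0,"dy":0,"dz":0,"wx":0,"wy":0,"wz":0},{"gripper":0,"dx":0,"dy":0,"dz":0,"wx":0,"wy":0,"wz":0},{"gripper":0,"dx":0,"dy":0,"dz":0,"wx":0,"wy":0,"wz":0}]'
```

```text
clock: 17.22
eef_pos: [407.0, -279.5, 86.1]
eef_rot: [-3.141, -0.007, 3.038]
wrist_force: [0.7, -1.1, -0.5]
finger_gap: 65.9
finger_force: 0.0
clock: 17.63
eef_pos: [407.1, -280.1, 33.1]
eef_rot: [-3.141, -0.006, 3.038]
wrist_force: [-1.0, 0.4, -0.4]
finger_gap: 43.1
finger_force: 0.0
clock: 18.05
eef_pos: [407.4, -281.2, 34.6]
eef_rot: [-3.14, -0.004, 3.037]
wrist_force: [1.0, -0.2, 3.8]
finger_gap: 25.6
finger_force: 55.0
clock: 18.47
eef_pos: [407.5, -281.3, 34.6]
eef_rot: [-3.14, -0.004, 3.037]
wrist_force: [1.3, 0.4, 6.2]
finger_gap: 25.9
finger_force: 55.0
```

```bash
python3 -m inch '[{"gripper":0,"dx":0,"dy":0,"dz":0.005,"wx":0,"wy":0,"wz":0},{"gripper":0,"dx":0,"dy":0,"dz":0.015,"wx":0,"wy":0,"wz":0},{"gripper":0,"dx":0,"dy":0,"dz":0.03,"wx":0,"wy":0,"wz":0},{"gripper":0,"dx":0.005,"dy":0,"dz":0.045,"wx":0,"wy":0,"wz":0},{"gripper":0,"dx":0.018,"dy":-0.002,"dz":0.055,"wx":0,"wy":0,"wz":-0.3}]'
python3 -m inch '[{"gripper":0,"dx":0.02,"dy":-0.002,"dz":0,"wx":0,"wy":0,"wz":0},{"gripper":0,"dx":0.042,"dy":-0.004,"dz":0,"wx":0,"wy":0,"wz":0},{"gripper":0,"dx":0.064,"dy":-0.006,"dz":0,"wx":0,"wy":0,"wz":0},{"gripper":0,"dx":0.086,"dy":-0.008,"dz":0,"wx":0,"wy":0,"wz":0},{"gripper":0,"dx":0.108,"dy":-0.01,"dz":0,"wx":0,"wy":0,"wz":0}]' >/dev/null
python3 -m inch '[{"gripper":0,"dx":0.022,"dy":-0.002,"dz":0,"wx":0,"wy":0,"wz":0},{"gripper":0,"dx":0.044,"dy":-0.004,"dz":0,"wx":0,"wy":0,"wz":0},{"gripper":0,"dx":0.065,"dy":-0.006,"dz":-0.005,"wx":0,"wy":0,"wz":0},{"gripper":0,"dx":0.083,"dy":-0.008,"dz":-0.015,"wx":0,"wy":0,"wz":0},{"gripper":0,"dx":0.096,"dy":-0.01,"dz":-0.025,"wx":0,"wy":0,"wz":0}]'
python3 -m inch '[{"gripper":0,"dx":0,"dy":0,"dz":-0.006,"wx":0,"wy":0,"wz":0},{"gripper":0,"dx":0,"dy":0,"dz":-0.012,"wx":0,"wy":0,"wz":0},{"gripper":0,"dx":0,"dy":0,"dz":-0.016,"wx":0,"wy":0,"wz":0},{"gripper":0,"dx":0,"dy":0,"dz":-0.016,"wx":0,"wy":0,"wz":0},{"gripper":0,"dx":0,"dy":0,"dz":-0.016,"wx":0,"wy":0,"wz":0}]'
python3 - <<'E'
from h import *
t=manip.camera("top"); i=manip.camera("scene"); s=manip.read_state(); print(s['joints'].round(2),s['eef_pos'],s['eef_rot'],s['wrist_force'])
cv2.imwrite("pics/f.png",np.hstack([cv2.resize(i[160:260,140:240],(390,390),interpolation=cv2.INTER_CUBIC),cv2.resize(t[125:225,280:380],(390,390),interpolation=cv2.INTER_CUBIC)]))
E
```

```text
clock: 18.88
eef_pos: [424.5, -283.0, 90.8]
eef_rot: [-3.14, -0.005, 3.032]
wrist_force: [-0.4, -0.6, -2.8]
finger_gap: 25.3
finger_force: 55.0
clock: 19.72
eef_pos: [630.3, -302.9, 64.2]
eef_rot: [-3.14, -0.005, 3.032]
wrist_force: [-0.2, -0.2, -2.8]
finger_gap: 25.9
finger_force: 55.0
clock: 20.13
eef_pos: [628.6, -303.2, 48.5]
eef_rot: [-3.14, -0.005, 3.032]
wrist_force: [-0.4, -0.3, -3.0]
finger_gap: 26.3
finger_force: 55.0
[-0.5   0.78  1.17 -0.    1.2  -1.96] [ 629.00011922 -303.2645164    48.86475644] [-3.14019257 -0.00457212  3.03178265] [ 0.16759943 -0.36898597 -3.3800159 ]
```

View pics/f.png

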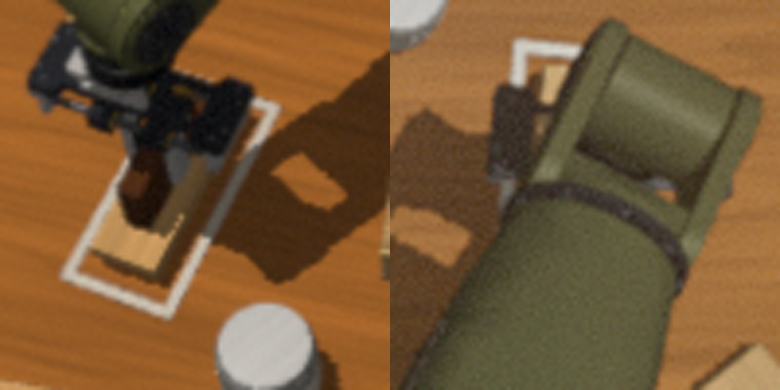

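The block hangs over the middle of the long mark and is lined up with it. I'll lower it gently.

```bash
python3 -m inch '[{"gripper":0,"dx":0.001,"dy":-0.001,"dz":-0.004,"wx":0,"wy":0,"wz":0},{"gripper":0,"dx":0.001,"dy":-0.001,"dz":-0.007,"wx":0,"wy":0,"wz":0},{"gripper":0,"dx":0.001,"dy":-0.001,"dz":-0.01,"wx":0,"wy":0,"wz":0},{"gripper":0,"dx":0.001,"dy":-0.001,"dz":-0.012,"wx":0,"wy":0,"wz":0},{"gripper":0,"dx":0.001,"dy":-0.001,"dz":-0.0125,"wx":0,"wy":0,"wz":0}]'
python3 -m inch '[{"gripper":0,"dx":0,"dy":0,"dz":-0.0005,"wx":0,"wy":0,"wz":0},{"gripper":0,"dx":0,"dy":0,"dz":-0.001,"wx":0,"wy":0,"wz":0},{"gripper":0,"dx":0,"dy":0,"dz":-0.001,"wx":0,"wy":0,"wz":0},{"gripper":0,"dx":0,"dy":0,"dz":-0.0015,"wx":0,"wy":0,"wz":0},{"gripper":0,"dx":0,"dy":0,"dz":-0.0015,"wx":0,"wy":0,"wz":0}]'
```

```text
clock: 20.65
eef_pos: [629.8, -303.9, 34.9]
eef_rot: [-3.141, -0.006, 3.032]
wrist_force: [-0.6, -0.4, -3.3]
finger_gap: 25.4
finger_force: 55.0
clock: 21.07
eef_pos: [630.2, -304.1, 34.7]
eef_rot: [-3.14, -0.005, 3.032]
wrist_force: [-3.9, 2.0, 5.2]
finger_gap: 25.6
finger_force: 55.0
```

On the bench. Release, lift, and check with a final picture.

```bash
python3 -m inch '[{"gripper":0,"dx":0,"dy":0,"dz":0,"wx":0,"wy":0,"wz":0},{"gripper":0.35,"dx":0,"dy":0,"dz":0,"wx":0,"wy":0,"wz":0},{"gripper":0.4,"dx":0,"dy":0,"dz":0,"wx":0,"wy":0,"wz":0},{"gripper":0.45,"dx":0,"dy":0,"dz":0,"wx":0,"wy":0,"wz":0},{"gripper":0.5,"dx":0,"dy":0,"dz":0,"wx":0,"wy":0,"wz":0}]'
python3 -m inch '[{"gripper":0.5,"dx":0,"dy":0,"dz":0,"wx":0,"wy":0,"wz":0},{"gripper":0.5,"dx":0,"dy":0,"dz":0.02,"wx":0,"wy":0,"wz":0},{"gripper":0.5,"dx":0,"dy":0,"dz":0.05,"wx":0,"wy":0,"wz":0},{"gripper":0.5,"dx":0,"dy":0,"dz":0.085,"wx":0,"wy":0,"wz":0},{"gripper":0.5,"dx":0,"dy":0,"dz":0.12,"wx":0,"wy":0,"wz":0}]'
python3 -m inch '[{"gripper":0.5,"dx":-0.035,"dy":0.005,"dz":0.02,"wx":0,"wy":0,"wz":0},{"gripper":0.5,"dx":-0.07,"dy":0.01,"dz":0.03,"wx":0,"wy":0,"wz":0},{"gripper":0.5,"dx":-0.105,"dy":0.015,"dz":0.03,"wx":0,"wy":0,"wz":0},{"gripper":0.5,"dx":-0.14,"dy":0.02,"dz":0.03,"wx":0,"wy":0,"wz":0},{"gripper":0.5,"dx":-0.175,"dy":0.025,"dz":0.03,"wx":0,"wy":0,"wz":0}]' >/dev/null
python3 -m inch '[{"gripper":0.5,"dx":-0.035,"dy":0.005,"dz":0,"wx":0,"wy":0,"wz":0},{"gripper":0.5,"dx":-0.07,"dy":0.01,"dz":0,"wx":0,"wy":0,"wz":0},{"gripper":0.5,"dx":-0.1,"dy":0.015,"dz":0,"wx":0,"wy":0,"wz":0},{"gripper":0.5,"dx":-0.12,"dy":0.02,"dz":0,"wx":0,"wy":0,"wz":0},{"gripper":0.5,"dx":-0.12,"dy":0.02,"dz":0,"wx":0,"wy":0,"wz":0}]'
python3 - <<'E'
from h import *
t=manip.camera("top"); cv2.imwrite("pics/top2.png",t)
hsv=cv2.cvtColor(t,cv2.COLOR_BGR2HSV);H,S,V=cv2.split(hsv)
m=np.zeros_like(V); m[143:203,313:341]=((V>120)&(H<30)&(S<150)&(S>60))[143:203,313:341]*255
cs,_=cv2.findContours(m,cv2.RETR_EXTERNAL,cv2.CHAIN_APPROX_NONE); c=np.vstack([k.reshape(-1,2) for k in cs if cv2.contourArea(k)>20])
print(cv2.minAreaRect(ray("top",c,18)[:,:2].astype(np.float32)))
cv2.imwrite("pics/g.png",cv2.resize(t[90:290,90:390],(780,520),interpolation=cv2.INTER_CUBIC))
E
```

```text
clock: 21.48
eef_pos: [630.1, -304.0, 33.8]
eef_rot: [-3.141, -0.005, 3.032]
wrist_force: [0.1, 0.3, -0.5]
finger_gap: 44.7
finger_force: 0.0
clock: 21.9
eef_pos: [629.7, -303.8, 155.0]
eef_rot: [-3.141, -0.006, 3.032]
wrist_force: [0.6, 0.2, 0.9]
finger_gap: 47.1
finger_force: 0.0
clock: 22.73
eef_pos: [332.6, -258.4, 184.3]
eef_rot: [-3.14, -0.005, 3.031]
wrist_force: [-1.5, 0.1, -0.1]
finger_gap: 47.1
finger_force: 0.0
((617.7815551757812, -306.1817626953125), (73.28984069824219, 192.7814178466797), 83.84685516357422)
```

View pics/g.png

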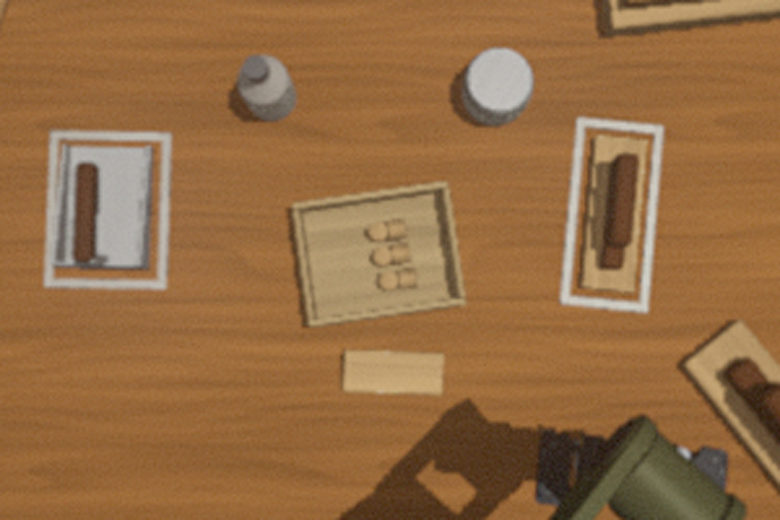

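The final picture shows the scoop (108,208) and the small push block (615,212) flat inside their outlines and lined up. Six plugs are in the tray, three pairs each about 45 mm long around (390,255). The bottle, tin and offcut have not moved, and the arm is clear.

```bash
python3 -c "
from cell import manip
print(manip.sign_off())"
```

```text
the job is handed in; nothing more can be done
None
```

The job is handed in: all six plugs are in the tray, the empty scoop stands inside the wide outline, the small push block lies inside the long one, and the glue bottle, tin and offcut were left where they were (last clock reading 22.7 s of 72 s).

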